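Set the push rivet of the utensil-hook plate

ROBOT

A 7-joint arm with a two-finger parallel gripper is mounted at the origin on the work surface. World frame = base frame: x ahead of the robot, y to its left, z up, the work surface at z = 0. Lengths are in m, angles in rad, forces in N, time in s.
With the tool pointing down it reaches from about 0.375 to 0.925 m from the base axis. Payload 3.1 kg.
Tool frame: the origin (TCP) lies at the very end of the fingers, on their centre line; the grasp point (between the pads) lies 19 mm behind it; z points along the fingers, y is the line along which they close (so a half turn about z gives the same grasp; the last joint's range is limited). The gripper opens to 85 mm and grips with 20 to 120 N. Pads are 22 mm wide; open, the fingers measure 114 mm over their backs; the gripper's body (76 mm by 85 mm) begins 54 mm behind the grasp point. The pads swing forward as they close: fully open they stand 13 mm farther back than shut.
Start: joints at [1.156, 0.383, 0.044, 1.598, -0.018, 1.161, -0.05], TCP at [0.203, -0.618, 0.196] pointing down, gripper open.
Joint ranges: [-2.61, 2.61], [-0.41, 2.15], [-1.48, 1.57], [0, 2.5], [-1.57, 4.71], [0.05, 1.97], [-2.85, 2.85]. Speed limits (rad/s): [2.79, 2.79, 3.14, 3.14, 3.14, 3.14, 3.14].

INTERFACE

Orientations are given as a rotation vector (axis times angle).
In Python, from bench import arm gives the robot as it stands. The module is installed in compiled form; this text tells all that it offers.
- The arm moves only by the tool apply_moves, never from a script. Its argument "targets" is a list of rows, each an object with "grip": the closure, from 0 (fully open) to 1 (shut); "dp": the shift along the world's x, y, z in cm, a list of three; "rot": the turn, a rotation vector about the world's x, y, z in degrees, a list of three. A call has 1 to 20 rows; each row is the pose to reach, as a shift and turn from the pose commanded when the call began; what a row does not reach only later rows make up. A row lasts 1/12 s, in which the tool goes at most 41.7 mm and 7.16 degrees, less where a joint would pass 70% of its speed; a pose out of reach is approached as far as the arm can. A call with a gripper value outside its range is refused whole. The fingers move at their own pace and stop on an object; "grip_force" is the grip in N (left out, the last holds). Time passes only in rows, so rows that repeat a pose let the fingers close. It gives the time, the measured TCP pose, the force, the opening and the grip force at its end, in the units of the state.
- arm.read_state(): the state, without advancing time (a new reading comes with each control period).
- arm.grab_frame(name): name is "scene" or "top" or "wrist"; returns a dict with "image" (384x512x3 uint8, blue, green, red), "vertical_fov" (degrees; the focal length in pixels is half the picture's height over the tangent of half this angle, whatever the lens; pixels are square), "cx", "cy" (the principal point, pixels), "R" (3x3) and "t" (3): a world point X has camera coordinates R X + t; the wrist camera has in their place "mount" (4x4, takes a point from camera to tool coordinates, whose origin is the TCP and whose axes are the flange's). Camera axes: x right, y down, z forward; pixel columns grow to the right and rows downward; lengths in m; the calibration is good to about 2 mm. A picture is of the moment at which its call begins: read the wrist's pose just before it. There is no depth.
- arm.job_done(): hands the job in; it is judged then, once.
The state is a dict: "time": time; "joint_pos": joint angles; "qvel": joint speeds; "effort": joint torques, N m; "ee_pos": TCP position; "tool_rot": TCP orientation; "ft_force": force on the tool from outside, world axes, zero at the start; "moment": the same for the moment, N m; "grip_width": finger opening in m; "gripper_force": force on a finger pad.
Only numpy, scipy, OpenCV 4.12 (cv2) and the standard library are available. Lean on these libraries where they do the work, as an engineer would, in place of code of your own. Each camera call takes 0.05 s, during which the arm holds its last target. There are 200 camera calls.

TASK

The steel utensil-hook plate on the springy pegboard strip still lacks its second rivet: take the slimmer of the two push rivets from the wooden block, its pin still up, and seat it fully in the empty hole of the plate. Then let go and press its centre pin down flush so that it spreads; the strip gives under load, so press by feel and never put more than about 25 N on it. Leave the fat rivet and everything else on the counter where it is.

Things in the scene. Friction and masses are not known exactly. Their poses are not given: they have to be found in the camera images.
- rivet_mid (a point): Slimmer push rivet, grey plastic: collar 26 mm across, 9 mm high; shank below 12 mm across, 20 mm long (last 5 mm tapered to 7 mm); centre pin above, 11 mm across, 8.5 mm proud of the collar. Point: centre of the collar, 4.5 mm above its underside; z up along the pin. Stands in either hole of the block, collar on the block; pull up over 20 mm to clear. Grip by the collar, not the pin.
- rivet_pin (a joint): How far the slimmer rivet's centre pin is pressed in, in m: 0 up, 0.008 fully in (flush, 0.5 mm above the collar's top). It resists with about 8 N all the way, stays where it is left and stops firmly at the end, where the force climbs above 8 N. Going in, it spreads two legs under the board.
- fat_rivet_mid (a point): The fat push rivet, too thick for the plate: the same shape but with a collar 38 mm across and 9 mm high and a shank 15 mm across; stands in the other hole of the block, 80 mm from the slimmer one. This point is the centre of its collar. To be left alone.
- block: Wooden block, fixed, 150 x 60 x 40 mm (x, y, z of its frame), origin at the centre of its underside, with two blind holes of 16.8 mm on its top face at x = -40 and +40 mm.
- panel_hole (a point): The empty hole of the steel plate: 13.5 mm across, right through plate (3 mm) and board (9 mm). This point is the centre of its mouth on the plate's top face, about 48 mm above the counter; z points up, y runs along the plate away from the hooks.
- panel: White pegboard strip 140 x 260 x 9 mm (x, y, z), face up on springy feet on two battens, steel plate 50 x 200 x 3 mm on it. Origin: centre of the board's underside, 36 mm up. Empty hole at y = +80 mm, a rivet already set at y = -80 mm, two hooks 21 mm high on the plate at y = 0 and -32 mm. Moves only straight down under load, several mm for a firm push (10 mm at most), and springs back.
- jar: Glass jar with steel clamp lid, 90 mm across, 114 mm high, origin at the centre of its underside. Bystander.
- ladle: Stainless ladle lying along its x axis, 340 mm long, bowl at +x 84 mm across, 32 mm high; origin on the counter. Bystander.
- pan: Round aluminium pizza pan, 300 mm across, 18 mm high, origin at the centre of its underside. Bystander.
- tumbler: Blue plastic tumbler, 72 mm across, 110 mm high, origin at the centre of its underside. Bystander.
- spoon_rest: Ceramic spoon rest, dish 76 mm across, 14 mm high, origin at the centre of its underside. Bystander.
- shaker: Glass salt shaker with steel cap, 42 mm across, 80 mm high, origin at the centre of its underside. Bystander.

How it is judged:
On the way, in this order (a step that is already met when the one before it is completed fails the run):
1. the slimmer rivet is fully seated in the plate's empty hole, its pin still up (z of rivet_mid in the frame of panel_hole between 0.002 and 0.0065 m and horizontal distance between rivet_mid and panel_hole below 0.003 m and angle between rivet_mid's own z axis and vertical below 0.08 rad and value of joint rivet_pin below 0.002 m), for 0.2 s.
2. its pin is pressed flush while it is seated (z of rivet_mid in the frame of panel_hole between 0.002 and 0.0065 m and horizontal distance between rivet_mid and panel_hole below 0.003 m and angle between rivet_mid's own z axis and vertical below 0.08 rad and value of joint rivet_pin above 0.0065 m), for 0.2 s.
At the end, for the whole second after the job is handed in: The slimmer rivet stands upright (within 0.08 rad) and at rest in the plate's hole, centred within 3 mm, its collar's underside within 2 mm of the plate, its pin pressed in by more than 6.5 of its 8 mm (all of step 2 and linear speed of rivet below 0.02 m/s); the robot touches nothing.
It fails at once if more than 30 N between the slimmer rivet and the pegboard strip with its plate (contact force between rivet and panel above 30 N).
It fails at once if more than 30 N between the robot and the pegboard strip with its plate (contact force between any of the arm, the fingers and panel above 30 N).
It fails at once if the fat rivet is taken or shifted by more than 15 mm (distance of fat_rivet_mid from where it was at the start of the episode above 0.015 m).
It fails at once if a bystander on the counter is shifted by more than 30 mm (distance of any of jar, ladle, pan, tumbler, spoon_rest, shaker from where it was at the start of the episode above 0.03 m).
It fails at once if the jar, tumbler or shaker is tipped (angle between any of jar, tumbler, shaker's own z axis and vertical above 0.5 rad).
It also fails if it takes over 58 s, if anything falls off the work surface, if the arm or the gripper's body presses on something with over 40 N, if the wrist force passes 120 N, or if a joint passes its speed limit or range.

## Working session

There is one attempt and no reset: what is moved stays moved. The work goes in short steps, Python scripts to look and compute and a tool call to move; the robot and the scene stay as the last step left them, time stands still between calls to the robot, and variables do not carry over. Pictures are saved under pics/ and viewed, at most 10 in all, crops included, and the job is handed in when it is done.

Besides the shell and the picture viewer there is one more tool, called after "Call:" in YAML: its name, and indented under it one key for each argument. apply_moves: Moves the arm, as the interface text tells. Its arguments: {"type":"object","properties":{"targets":{"type":"array"},"grip_force":{"type":"number"}},"required":["targets"]}

```bash
mkdir -p pics
cat > h.py <<'E'
import numpy as np,cv2
from bench import arm
from scipy.spatial.transform import Rotation as Ro
def cam(n):
    s=arm.read_state(); f=arm.grab_frame(n)
    h=f["image"].shape[0]; f["f"]=h/2/np.tan(np.radians(f["vertical_fov"])/2)
    if n=="wrist":
        T=np.eye(4);T[:3,:3]=Ro.from_rotvec(s["tool_rot"]).as_matrix();T[:3,3]=s["ee_pos"]
        W=np.linalg.inv(T@np.array(f["mount"])); f["R"],f["t"]=W[:3,:3],W[:3,3]
    f["R"]=np.array(f["R"]);f["t"]=np.array(f["t"]);return f
def ray(f,u,v,z):
    d=f["R"].T@np.array([(u-f["cx"])/f["f"],(v-f["cy"])/f["f"],1]);c=-f["R"].T@f["t"]
    return c+d*(z-c[2])/d[2]
def pix(f,X):
    p=f["R"]@np.array(X)+f["t"];return p[:2]/p[2]*f["f"]+[f["cx"],f["cy"]]
E
python3 - <<'E'
from h import *
import pickle
for n in("scene","top","wrist"):
    f=cam(n);pickle.dump(f,open(n+".pkl","wb"));print(n,f["f"],-f["R"].T@f["t"])
    cv2.imwrite(f"pics/{n}.png",cv2.resize(f["image"],(800,600),interpolation=cv2.INTER_CUBIC))
print(arm.read_state())
E
```

```text
scene 389.81653500617784 [1.45148964 0.07574393 1.06139019]
top 391.45188506550437 [ 0.35986983 -0.03925755  1.22622667]
wrist 298.9497858229992 [ 0.27764752 -0.59298869  0.37347371]
{'time': 0.15, 'joint_pos': array([ 1.15622987,  0.38367304,  0.04384207,  1.59921061, -0.01788729,
        1.16123102, -0.04991671]), 'qvel': array([-0.00110281, -0.00092935, -0.00046991, -0.00496339, -0.000599  ,
        0.00095426,  0.00049272]), 'effort': array([ 2.02647134e-03, -4.34053481e+01,  1.02691982e+00, -2.49979877e+01,
        1.07635380e-02,  7.25081423e-03, -1.91062901e-05]), 'ee_pos': array([ 0.20221107, -0.6168794 ,  0.1951604 ]), 'tool_rot': array([-3.10019997e+00, -4.95272917e-01,  7.13363884e-04]), 'ft_force': array([-0.87943095,  0.22266121, -0.46878039]), 'moment': array([ 0.01083722, -0.02239771,  0.01369149]), 'gripper_force': 0.0, 'grip_width': 0.08557304041912442}
```

View pics/top.png

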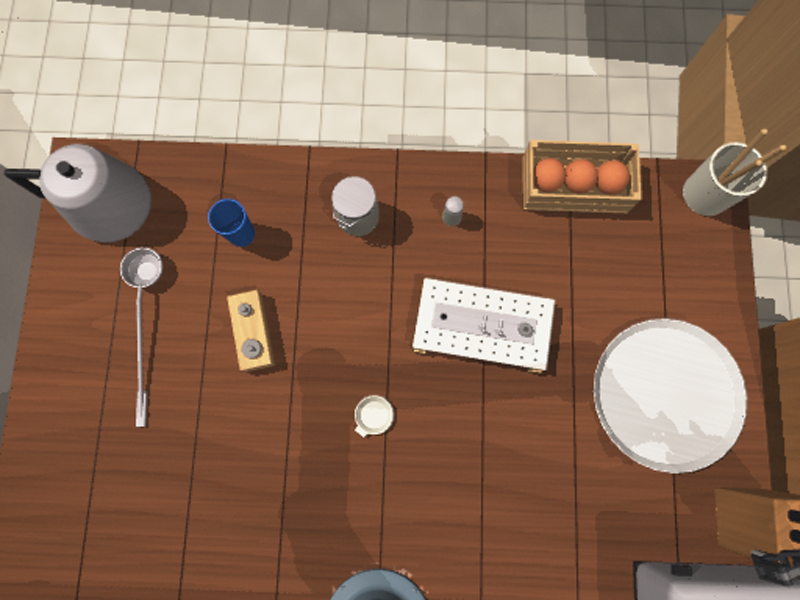

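View pics/scene.png

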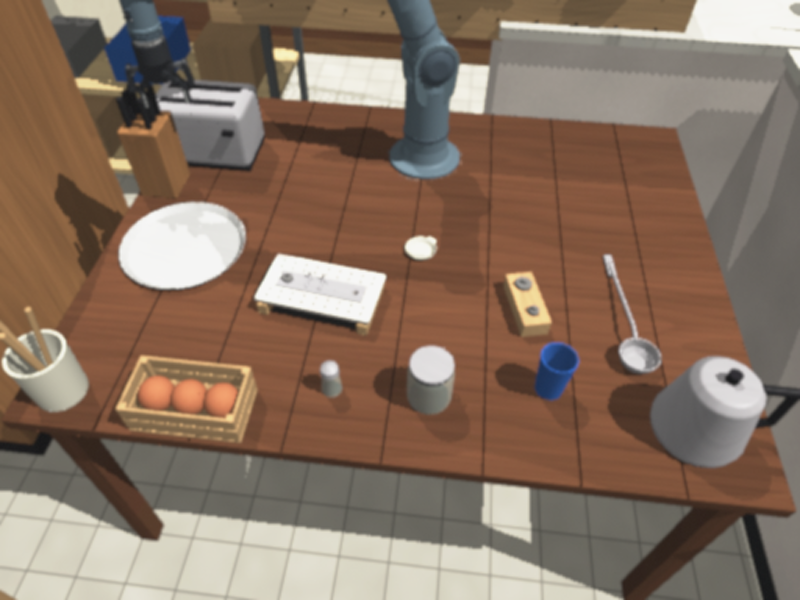

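Run:
```python
from h import *
import pickle
t=pickle.load(open("top.pkl","rb"));s=pickle.load(open("scene.pkl","rb"));w=pickle.load(open("wrist.pkl","rb"))
k=.64
for n,f in(("top",t),("scene",s),("wrist",w)):
    print(n,f["cx"],f["cy"],"base",pix(f,[0,0,0])/k,"tcp",pix(f,[.202,-.617,.195])/k,np.round(f["R"],3).tolist())
print("mount",np.round(w["mount"],3).tolist())
for n,u,v,z in(("slim",245,309,.05),("fat",252,349,.05),("hole",443.5,316.5,.048),("set",526,329,.055),("pan",670,395,.01),("rest",374,414,.01),("shaker",453,203,.08),("jar",354,192,.114),("tumbler",230,217,.11)): print(n,ray(t,u*k,v*k,z))
for n,u,v,z in(("slim",532,311,.05),("fat",523,284,.05),("hole",357,293,.048),("set",288,278,.055)): print("S",n,ray(s,u*k,v*k,z))
```

```text
top 260.6419295050376 191.41073437352514 base [376.13297882 626.40365386] tcp [763.39929529 542.40160795] [[0.037, -0.999, 0.004], [-0.978, -0.037, -0.206], [0.206, 0.004, -0.979]]
scene 252.21992511604049 192.92048421600884 base [424.39685931 156.31754951] tcp [173.56486019 121.07377072] [[-0.117, 0.993, 0.007], [0.756, 0.094, -0.648], [-0.644, -0.07, -0.762]]
wrist 254.74286455260287 192.4294211977677 base [-396.75766539  251.00632056] tcp [397.51712735 349.08592085] [[0.311, -0.951, -0.003], [-0.903, -0.296, 0.31], [-0.295, -0.094, -0.951]]
mount [[-0.001, -0.951, -0.31, 0.079], [1.0, -0.001, -0.001, 0.0], [0.0, -0.31, 0.951, -0.178], [0.0, 0.0, 0.0, 1.0]]
slim [0.57530896 0.28164883 0.05      ]
fat [0.49741077 0.26099256 0.05      ]
hole [ 0.57532305 -0.10698357  0.048     ]
set [ 0.5554286  -0.26702396  0.055     ]
pan [ 0.44191325 -0.55911548  0.01      ]
rest [0.38367665 0.02184108 0.01      ]
shaker [ 0.79850809 -0.11834528  0.08      ]
jar [0.80060767 0.07531522 0.114     ]
tumbler [0.74232462 0.31035536 0.11      ]
S slim [0.58647882 0.28053112 0.05      ]
S fat [0.50976376 0.2627483  0.05      ]
S hole [ 0.58032007 -0.10206707  0.048     ]
S set [ 0.56129069 -0.26102384  0.055     ]
```

View pics/wrist.png

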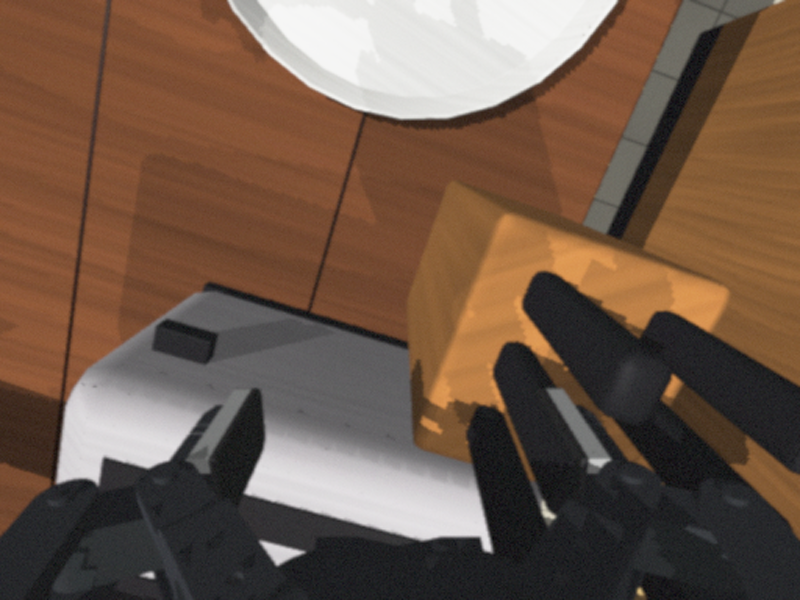

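The top view shows the slim rivet at (245,309), the fat one at (252,349) and the empty hole at (443,316). The scene view agrees to about 1 cm. The wrist view shows the toaster and knife block below the gripper, so I'll go up first.

Call:
apply_moves:
  targets:
    - {"grip": 0,"dp": [0,0,4],"rot": [0,0,0]}
    - {"grip": 0,"dp": [0,0,8],"rot": [0,0,0]}
    - {"grip": 0,"dp": [0,0,12],"rot": [0,0,0]}
    - {"grip": 0,"dp": [0,0,14],"rot": [0,0,0]}
    - {"grip": 0,"dp": [30,40,14],"rot": [0,0,0]}
    - {"grip": 0,"dp": [30,40,14],"rot": [0,0,0]}
    - {"grip": 0,"dp": [30,40,14],"rot": [0,0,0]}
    - {"grip": 0,"dp": [30,40,14],"rot": [0,0,0]}
    - {"grip": 0,"dp": [30,40,14],"rot": [0,0,0]}
    - {"grip": 0,"dp": [30,40,14],"rot": [0,0,0]}
    - {"grip": 0,"dp": [30,40,14],"rot": [0,0,0]}
    - {"grip": 0,"dp": [30,40,14],"rot": [0,0,0]}
    - {"grip": 0,"dp": [30,40,14],"rot": [0,0,0]}
    - {"grip": 0,"dp": [30,40,14],"rot": [0,0,0]}
    - {"grip": 0,"dp": [30,40,14],"rot": [0,0,0]}
    - {"grip": 0,"dp": [30,40,14],"rot": [0,0,0]}
    - {"grip": 0,"dp": [30,40,14],"rot": [0,0,0]}
    - {"grip": 0,"dp": [30,40,14],"rot": [0,0,0]}

```text
time: 1.65
ee_pos: [0.5042, -0.2134, 0.3359]
tool_rot: [-3.099, -0.509, 0.0]
ft_force: [-0.5, -1.0, -0.2]
grip_width: 0.0855
gripper_force: 0.0
```

Call:
apply_moves:
  targets:
    - {"grip": 0,"dp": [7.5,11.3,-15],"rot": [0,0,0]}
    - {"grip": 0,"dp": [7.5,11.3,-15],"rot": [0,0,0]}
    - {"grip": 0,"dp": [7.5,11.3,-15],"rot": [0,0,0]}
    - {"grip": 0,"dp": [7.5,11.3,-15],"rot": [0,0,0]}
    - {"grip": 0,"dp": [7.5,11.3,-15],"rot": [0,0,0]}
    - {"grip": 0,"dp": [7.5,11.3,-15],"rot": [0,0,0]}
    - {"grip": 0,"dp": [7.5,11.3,-15],"rot": [0,0,0]}
    - {"grip": 0,"dp": [7.5,11.3,-15],"rot": [0,0,0]}
    - {"grip": 0,"dp": [7.5,11.3,-15],"rot": [0,0,0]}

```text
time: 2.4
ee_pos: [0.5779, -0.1079, 0.1878]
tool_rot: [3.101, 0.489, 0.003]
ft_force: [0.5, -0.0, 0.9]
grip_width: 0.0852
gripper_force: 0.0
```

Run:
```python
from h import *
import pickle
f=cam("wrist");pickle.dump(f,open("w1.pkl","wb"))
cv2.imwrite("pics/w1.png",cv2.resize(f["image"],(800,600),interpolation=cv2.INTER_CUBIC))
print(arm.read_state()["ee_pos"],pix(f,[.578,-.105,.048])/.64)
```

```text
[ 0.57808144 -0.10765721  0.18803988] [393.16383223 266.2392103 ]
```

View pics/w1.png

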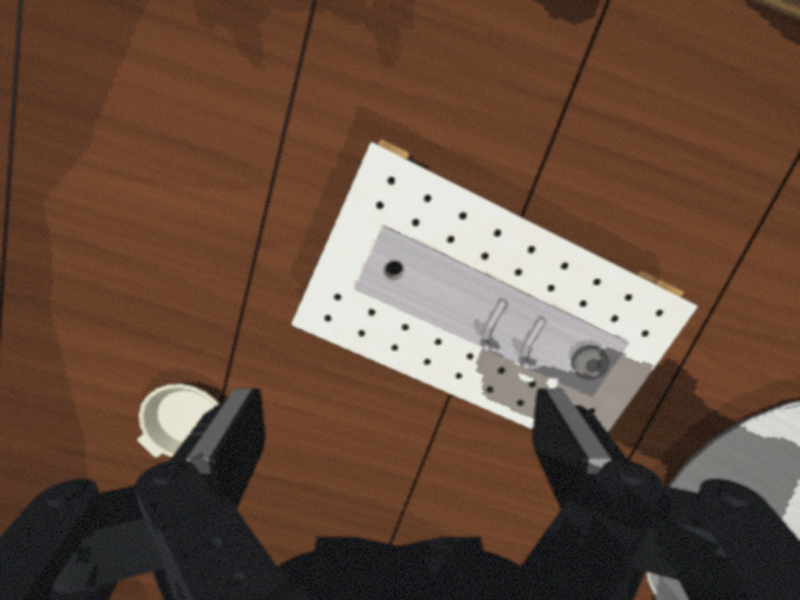

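The empty hole is at (394,269), right next to its prediction of (393,266). I'll refine it by centroid now and move on to the block.

```bash
cat >> h.py <<'E'
def blob(f,u,v,r,thr):
    g=cv2.cvtColor(f["image"],cv2.COLOR_BGR2GRAY).astype(float)
    u0,v0=int(u-r),int(v-r);c=g[v0:v0+2*r+1,u0:u0+2*r+1]
    w=np.clip(thr-c,0,None);y,x=np.mgrid[:c.shape[0],:c.shape[1]]
    return u0+(w*x).sum()/w.sum(),v0+(w*y).sum()/w.sum()
E
python3 - <<'E'
from h import *
import pickle
f=pickle.load(open("w1.pkl","rb"))
u,v=blob(f,252,172,9,100);print(u,v,ray(f,u,v,.048),ray(f,u,v,.043))
E
```

```text
251.6294750713815 171.30112014056667 [ 0.57702944 -0.10531463  0.048     ] [ 0.5758371  -0.10565524  0.043     ]
```

Call:
apply_moves:
  targets:
    - {"grip": 0,"dp": [0,38.5,0],"rot": [0,0,-3.5]}
    - {"grip": 0,"dp": [0,38.5,0],"rot": [0,0,-3.5]}
    - {"grip": 0,"dp": [0,38.5,0],"rot": [0,0,-3.5]}
    - {"grip": 0,"dp": [0,38.5,0],"rot": [0,0,-3.5]}
    - {"grip": 0,"dp": [0,38.5,0],"rot": [0,0,-3.5]}
    - {"grip": 0,"dp": [0,38.5,0],"rot": [0,0,-3.5]}
    - {"grip": 0,"dp": [0,38.5,0],"rot": [0,0,-3.5]}
    - {"grip": 0,"dp": [0,38.5,0],"rot": [0,0,-3.5]}
    - {"grip": 0,"dp": [0,38.5,0],"rot": [0,0,-3.5]}
    - {"grip": 0,"dp": [0,38.5,0],"rot": [0,0,-3.5]}
    - {"grip": 0,"dp": [0,38.5,-4],"rot": [0,0,-3.5]}
    - {"grip": 0,"dp": [0,38.5,-4],"rot": [0,0,-3.5]}
    - {"grip": 0,"dp": [0,38.5,-4],"rot": [0,0,-3.5]}
    - {"grip": 0,"dp": [0,38.5,-4],"rot": [0,0,-3.5]}
    - {"grip": 0,"dp": [0,38.5,-4],"rot": [0,0,-3.5]}

```text
time: 3.7
ee_pos: [0.5797, 0.2794, 0.1487]
tool_rot: [-3.116, -0.396, -0.006]
ft_force: [-0.1, -0.6, 0.2]
grip_width: 0.0852
gripper_force: 0.0
```

Run:
```python
from h import *
import pickle
f=cam("wrist");pickle.dump(f,open("w2.pkl","wb"))
cv2.imwrite("pics/w2.png",cv2.resize(f["image"],(800,600),interpolation=cv2.INTER_CUBIC))
s=arm.read_state();print(s["ee_pos"],s["tool_rot"],s["joint_pos"])
```

```text
[0.57956906 0.27971475 0.14877372] [-3.11569299 -0.39671916 -0.00633428] [-0.10618654  0.46728516 -0.528667    1.63887377  0.25884878  1.10159514
 -2.02263273]
```

View pics/w2.png

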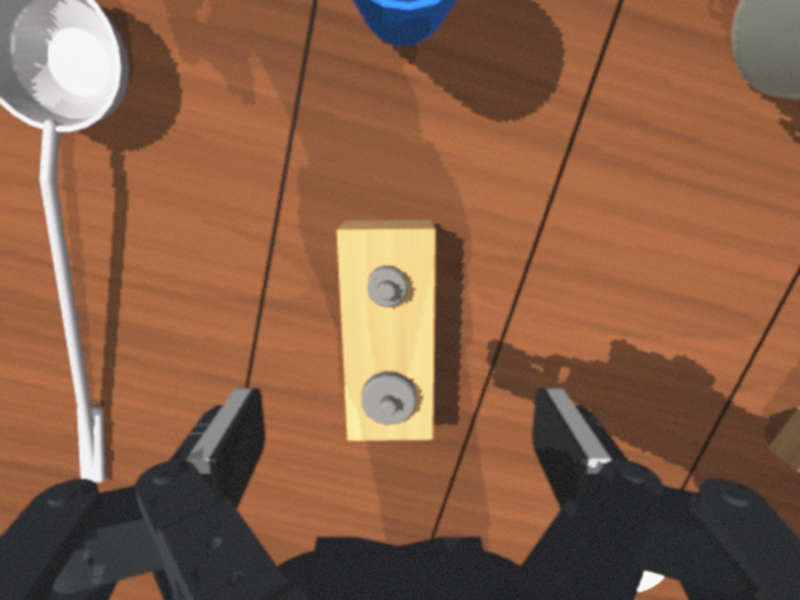

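The block shows slim collar at (387,286) and fat collar at (389,398), with the block axis nearly vertical in the picture, so the fingers close across it.

Run:
```python
from h import *
import pickle
f=pickle.load(open("w2.pkl","rb"))
h=cv2.cvtColor(f["image"],cv2.COLOR_BGR2HSV)
m=((h[...,1]<90)).astype(np.uint8);m[:,:218]=0;m[:,276:]=0
n,l,st,c=cv2.connectedComponentsWithStats(m[:285])
for i in range(1,n):
    if st[i,4]>150:
        cs,_=cv2.findContours((l==i).astype(np.uint8),0,1);e=cv2.minEnclosingCircle(cs[0])
        print(st[i],c[i],e,ray(f,*e[0],.047),ray(f,*c[i],.047))
for u,v in((338,229),(434,229),(347,440),(432,440)):print(ray(f,u*.64,v*.64,.04))
```

```text
[234 170  27  27 562] [247.29893238 182.85765125] ((247.40908813476562, 182.9545440673828), 13.564306259155273) [0.57603386 0.28543777 0.047     ] [0.57610242 0.28556563 0.047     ]
[231 238  36  34 985] [248.35939086 254.52791878] ((248.359375, 254.890625), 18.095779418945312) [0.49960155 0.26533313 0.047     ] [0.50001998 0.26543794 0.047     ]
[0.60192915 0.32291582 0.04      ]
[0.61668043 0.26563614 0.04      ]
[0.4557795  0.28477325 0.04      ]
[0.47094572 0.22591236 0.04      ]
```

Call:
apply_moves:
  targets:
    - {"grip": 0.35,"dp": [-0.4,0.55,-3.5],"rot": [0,0,0]}
    - {"grip": 0.35,"dp": [-0.4,0.55,-7],"rot": [0,0,0]}
    - {"grip": 0.35,"dp": [-0.4,0.55,-8],"rot": [0,0,0]}
    - {"grip": 0.35,"dp": [-0.4,0.55,-8],"rot": [0,0,0]}
    - {"grip": 0.35,"dp": [-0.4,0.55,-8],"rot": [0,0,0]}
    - {"grip": 0.35,"dp": [-0.4,0.55,-8],"rot": [0,0,0]}
  grip_force: 40

```text
time: 4.25
ee_pos: [0.5756, 0.2867, 0.0689]
tool_rot: [-3.115, -0.399, -0.007]
ft_force: [-0.0, -0.0, 0.8]
grip_width: 0.0556
gripper_force: 0.0
```

Run:
```python
from h import *
s=arm.read_state();print({k:np.round(s[k],4) for k in("ee_pos","tool_rot","ft_force","grip_width")},Ro.from_rotvec(s["tool_rot"]).as_matrix()[:,2])
```

```text
{'ee_pos': array([0.5756, 0.2867, 0.0689]), 'tool_rot': array([-3.1146, -0.3992, -0.0066]), 'ft_force': array([-0.0422, -0.0222,  0.8062]), 'grip_width': np.float64(0.0556)} [ 0.00395457  0.00202501 -0.99999013]
```

Call:
apply_moves:
  targets:
    - {"grip": 0.35,"dp": [0,-0.1,-1.5],"rot": [0,0,0]}
    - {"grip": 0.35,"dp": [0,-0.1,-2.75],"rot": [0,0,0]}
    - {"grip": 0.35,"dp": [0,-0.1,-2.75],"rot": [0,0,0]}
    - {"grip": 0.8,"dp": [0,-0.1,-2.75],"rot": [0,0,0]}
    - {"grip": 0.8,"dp": [0,-0.1,-2.75],"rot": [0,0,0]}
    - {"grip": 0.8,"dp": [0,-0.1,-2.75],"rot": [0,0,0]}
    - {"grip": 0.8,"dp": [0,-0.1,-2.75],"rot": [0,0,0]}
    - {"grip": 0.8,"dp": [0,-0.1,-2.75],"rot": [0,0,0]}
    - {"grip": 0.8,"dp": [0,-0.1,-2.75],"rot": [0,0,0]}
  grip_force: 40

```text
time: 5.0
ee_pos: [0.5738, 0.2851, 0.0391]
tool_rot: [-3.116, -0.401, -0.001]
ft_force: [0.3, 0.3, 0.5]
grip_width: 0.0169
gripper_force: 0.0
```

Run:
```python
from h import *
f=cam("wrist")
cv2.imwrite("pics/w3.png",cv2.resize(f["image"][180:384,110:400],(790,556),interpolation=cv2.INTER_CUBIC))
s=arm.read_state();print(s["ee_pos"],s["grip_width"],s["gripper_force"])
```

```text
[0.57368467 0.28499329 0.03906692] 0.017210953604941192 0.0
```

View pics/w3.png

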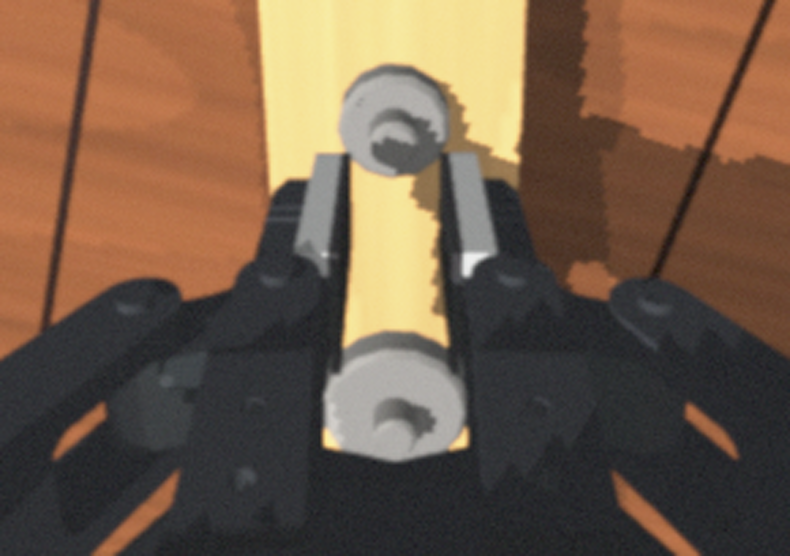

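The wrist crop shows the slim collar at (394,120) with the pads below it in the picture, so they closed on nothing: they are either too high or short in x. I'll check with the scene camera.

Run:
```python
from h import *
f=cam("scene");g=cam("top")
s=arm.read_state();p=s["ee_pos"];M=Ro.from_rotvec(s["tool_rot"]).as_matrix()
a=f["image"][130:240,270:410];b=g["image"][150:260,110:250]
cv2.imwrite("pics/s3.png",np.hstack([cv2.resize(x,(400,314),interpolation=cv2.INTER_CUBIC) for x in(a,b)]))
k=400/140
for n,o,q in(("S",(270,130),f),("T",(110,150),g)):
    for X in(p,p+[0,0,.04],[.5755,.2853,.049],[.5755,.2853,.0575]): print(n,(pix(q,X)-o)*k)
```

```text
S [203.08934101 195.23233919]
S [209.2919559  173.37597996]
S [205.01162009 191.08240874]
S [206.32405091 186.47067882]
T [133.18123317 139.86528525]
T [123.3706464  132.71003995]
T [130.56518337 136.33372304]
T [128.49957239 134.81583617]
```

View pics/s3.png

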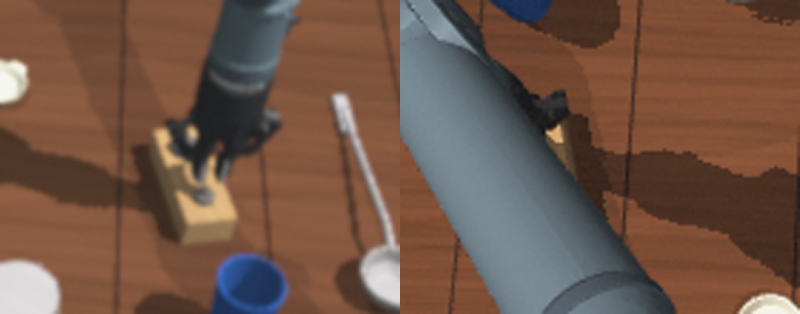

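The scene crop shows the fingertips at about (211,180), above the rivet at (203,197), so they are probably too high. I'll open a little and feel downwards.

Call:
apply_moves:
  targets:
    - {"grip": 0.45,"dp": [0,0,0],"rot": [0,0,0]}
    - {"grip": 0.45,"dp": [0,0,0],"rot": [0,0,0]}
    - {"grip": 0.45,"dp": [0,0,0],"rot": [0,0,0]}
    - {"grip": 0.45,"dp": [0,0,-0.2],"rot": [0,0,0]}
    - {"grip": 0.45,"dp": [0,0,-0.4],"rot": [0,0,0]}
    - {"grip": 0.45,"dp": [0,0,-0.4],"rot": [0,0,0]}

```text
time: 5.65
ee_pos: [0.5731, 0.2845, 0.0341]
tool_rot: [3.116, 0.401, -0.002]
ft_force: [0.0, 0.6, 0.7]
grip_width: 0.0468
gripper_force: 0.0
```

Call:
apply_moves:
  targets:
    - {"grip": 0.45,"dp": [0,0,-0.2],"rot": [0,0,0]}
    - {"grip": 0.45,"dp": [0,0,-0.4],"rot": [0,0,0]}
    - {"grip": 0.45,"dp": [0,0,-0.6],"rot": [0,0,0]}
    - {"grip": 0.45,"dp": [0,0,-0.6],"rot": [0,0,0]}

```text
time: 5.98
ee_pos: [0.5731, 0.2846, 0.0281]
tool_rot: [3.116, 0.401, -0.002]
ft_force: [0.0, -0.1, 0.2]
grip_width: 0.0471
gripper_force: 0.0
```

Call:
apply_moves:
  targets:
    - {"grip": 0.45,"dp": [0,0,-0.2],"rot": [0,0,0]}
    - {"grip": 0.45,"dp": [0,0,-0.4],"rot": [0,0,0]}
    - {"grip": 0.45,"dp": [0,0,-0.6],"rot": [0,0,0]}
    - {"grip": 0.45,"dp": [0,0,-0.6],"rot": [0,0,0]}

```text
time: 6.32
ee_pos: [0.5731, 0.2846, 0.0222]
tool_rot: [3.116, 0.401, -0.001]
ft_force: [0.7, 0.8, 0.0]
grip_width: 0.0469
gripper_force: 0.0
```

Run:
```python
from h import *
f=cam("wrist");g=cam("scene")
a=cv2.resize(f["image"][180:330,155:355],(400,300),interpolation=cv2.INTER_CUBIC)
b=cv2.resize(g["image"][150:225,290:390],(400,300),interpolation=cv2.INTER_CUBIC)
cv2.imwrite("pics/w4.png",np.hstack([a,b]))
```

```text
(no output)
```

View pics/w4.png

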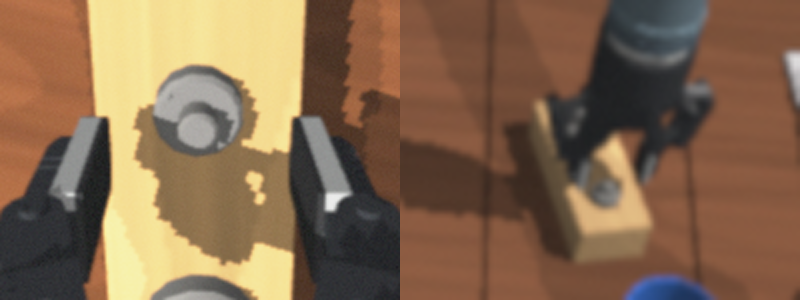

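The pads straddle the rivet and are centred on it at columns 108 and 292, with the collar at 198. By scale, their ends are still about 2 cm above the collar top, so the tips really do stand farther back than the nominal TCP. I'll keep feeling down.

Call:
apply_moves:
  targets:
    - {"grip": 0.45,"dp": [0,0,-0.4],"rot": [0,0,0]}
    - {"grip": 0.45,"dp": [0,0,-0.8],"rot": [0,0,0]}
    - {"grip": 0.45,"dp": [0,0,-1.2],"rot": [0,0,0]}
    - {"grip": 0.45,"dp": [0,0,-1.2],"rot": [0,0,0]}
    - {"grip": 0.45,"dp": [0,0,-1.2],"rot": [0,0,0]}

```text
time: 6.83
ee_pos: [0.573, 0.2845, 0.0101]
tool_rot: [3.116, 0.401, -0.002]
ft_force: [0.3, 0.3, -0.3]
grip_width: 0.0468
gripper_force: 0.0
```

Run:
```python
from h import *
s=arm.read_state();print({k:np.round(s[k],4) for k in("joint_pos","ee_pos","ft_force","grip_width")})
```

```text
{'joint_pos': array([-0.1607,  0.6282, -0.4735,  1.7232,  0.3557,  0.8777, -2.1021]), 'ee_pos': array([0.573 , 0.2845, 0.0101]), 'ft_force': array([ 0.3432,  0.2539, -0.2957]), 'grip_width': np.float64(0.0468)}
```

Still free. I'll go on in small steps and watch the force.

Call:
apply_moves:
  targets:
    - {"grip": 0.45,"dp": [0,0,-0.2],"rot": [0,0,0]}
    - {"grip": 0.45,"dp": [0,0,-0.4],"rot": [0,0,0]}
    - {"grip": 0.45,"dp": [0,0,-0.6],"rot": [0,0,0]}
    - {"grip": 0.45,"dp": [0,0,-0.6],"rot": [0,0,0]}
    - {"grip": 0.45,"dp": [0,0,-0.6],"rot": [0,0,0]}

```text
time: 7.25
ee_pos: [0.5733, 0.2847, 0.0045]
tool_rot: [3.116, 0.401, -0.001]
ft_force: [0.2, 0.3, 0.1]
grip_width: 0.047
gripper_force: 0.0
```

Run:
```python
from h import *
f=cam("wrist");g=cam("scene")
a=cv2.resize(f["image"][180:330,155:355],(400,300),interpolation=cv2.INTER_CUBIC)
b=cv2.resize(g["image"][150:225,290:390],(400,300),interpolation=cv2.INTER_CUBIC)
cv2.imwrite("pics/w5.png",np.hstack([a,b]))
```

```text
(no output)
```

View pics/w5.png

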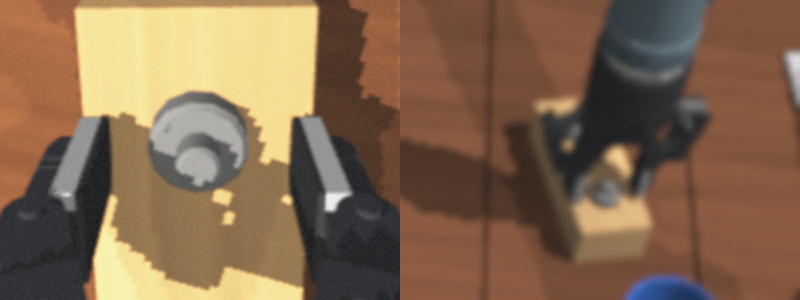

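The pad ends are now about level with the collar top, with the collar at (198,140) between the pads. Another 6 mm down, then close.

Call:
apply_moves:
  targets:
    - {"grip": 0.45,"dp": [0.2,0,-0.2],"rot": [0,0,0]}
    - {"grip": 0.45,"dp": [0.2,0,-0.4],"rot": [0,0,0]}
    - {"grip": 0.45,"dp": [0.2,0,-0.6],"rot": [0,0,0]}
    - {"grip": 0.45,"dp": [0.2,0,-0.6],"rot": [0,0,0]}
    - {"grip": 0.45,"dp": [0.2,0,-0.6],"rot": [0,0,0]}

```text
time: 7.77
ee_pos: [0.5761, 0.2852, 0.0026]
tool_rot: [3.115, 0.4, 0.001]
ft_force: [-6.0, -3.6, 17.2]
grip_width: 0.0469
gripper_force: 8.6
```

Block contact is at TCP z≈0.003. I'll back off and close.

Call:
apply_moves:
  targets:
    - {"grip": 0.45,"dp": [0,0,0.8],"rot": [0,0,0]}
    - {"grip": 0.45,"dp": [0,0,0.8],"rot": [0,0,0]}
    - {"grip": 0.75,"dp": [0,0,0.8],"rot": [0,0,0]}
    - {"grip": 0.75,"dp": [0,0,0.8],"rot": [0,0,0]}
    - {"grip": 0.75,"dp": [0,0,0.8],"rot": [0,0,0]}
    - {"grip": 0.75,"dp": [0,0,0.8],"rot": [0,0,0]}
    - {"grip": 0.75,"dp": [0,0,0.8],"rot": [0,0,0]}
  grip_force: 40

```text
time: 8.35
ee_pos: [0.5756, 0.2848, 0.0066]
tool_rot: [3.116, 0.4, -0.0]
ft_force: [-0.3, -0.9, 3.6]
grip_width: 0.0234
gripper_force: 39.1
```

Call:
apply_moves:
  targets:
    - {"grip": 0.78,"dp": [0,0,0.5],"rot": [0,0,0]}
    - {"grip": 0.78,"dp": [0,0,1.5],"rot": [0,0,0]}
    - {"grip": 0.78,"dp": [0,0,3],"rot": [0,0,0]}
    - {"grip": 0.78,"dp": [0,0,5],"rot": [0,0,0]}
    - {"grip": 0.78,"dp": [0,0,8],"rot": [0,0,0]}
    - {"grip": 0.78,"dp": [0,0,8],"rot": [0,0,0]}
    - {"grip": 0.78,"dp": [0,0,8],"rot": [0,0,0]}

```text
time: 8.93
ee_pos: [0.5779, 0.2866, 0.0909]
tool_rot: [-3.114, -0.401, -0.01]
ft_force: [0.1, -0.2, -0.2]
grip_width: 0.0233
gripper_force: 39.3
```

Run:
```python
from h import *
import pickle
f=cam("wrist");pickle.dump(f,open("w6.pkl","wb"));g=cam("scene")
s=arm.read_state();print({k:np.round(s[k],4) for k in("ee_pos","tool_rot","ft_force","moment","grip_width","gripper_force")})
a=cv2.resize(f["image"][180:300,175:335],(400,300),interpolation=cv2.INTER_CUBIC)
b=cv2.resize(g["image"][125:215,285:405],(400,300),interpolation=cv2.INTER_CUBIC)
cv2.imwrite("pics/w6.png",np.hstack([a,b]))
```

```text
{'ee_pos': array([0.5754, 0.2847, 0.0873]), 'tool_rot': array([3.1157e+00, 4.0070e-01, 5.0000e-04]), 'ft_force': array([-1.2308,  0.0265,  0.1708]), 'moment': array([-0.0552,  0.0008, -0.0233]), 'grip_width': np.float64(0.0234), 'gripper_force': np.float64(39.2775)}
```

View pics/w6.png

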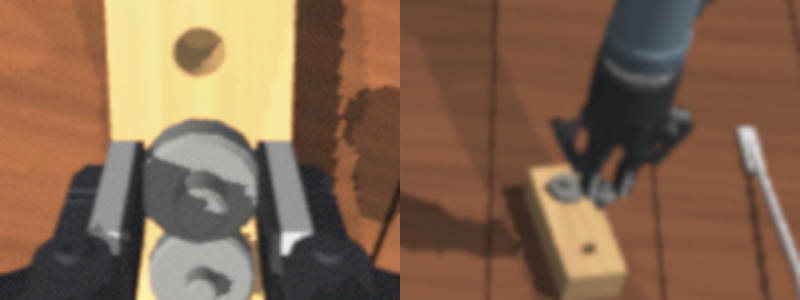

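The slim rivet is held upright by its collar, at (200,180) in the left crop. Its empty block hole is at (200,50) and the fat rivet is untouched. Now I'll carry it to the plate.

Call:
apply_moves:
  targets:
    - {"grip": 0.78,"dp": [0,-3.5,0],"rot": [0,0,0]}
    - {"grip": 0.78,"dp": [0,-7,0],"rot": [0,0,0]}
    - {"grip": 0.78,"dp": [0,-10.5,0],"rot": [0,0,0]}
    - {"grip": 0.78,"dp": [0,-14,0],"rot": [0,0,0]}
    - {"grip": 0.78,"dp": [0,-17.5,0],"rot": [0,0,0]}
    - {"grip": 0.78,"dp": [0,-21,0],"rot": [0,0,0]}
    - {"grip": 0.78,"dp": [0,-24.5,0],"rot": [0,0,0]}
    - {"grip": 0.78,"dp": [0,-28,0],"rot": [0,0,0]}
    - {"grip": 0.78,"dp": [0,-31.5,0],"rot": [0,0,0]}
    - {"grip": 0.78,"dp": [0.1,-35,0],"rot": [0,0,0]}
    - {"grip": 0.78,"dp": [0.1,-37.5,0],"rot": [0,0,0]}
    - {"grip": 0.78,"dp": [0.1,-39.1,0],"rot": [0,0,0]}
    - {"grip": 0.78,"dp": [0.1,-39.1,0],"rot": [0,0,0]}
    - {"grip": 0.78,"dp": [0.1,-39.1,0],"rot": [0,0,0]}
    - {"grip": 0.78,"dp": [0.1,-39.1,-1.5],"rot": [0,0,0]}
    - {"grip": 0.78,"dp": [0.1,-39.1,-3],"rot": [0,0,0]}
    - {"grip": 0.78,"dp": [0.1,-39.1,-4],"rot": [0,0,0]}
    - {"grip": 0.78,"dp": [0.1,-39.1,-4],"rot": [0,0,0]}
    - {"grip": 0.78,"dp": [0.1,-39.1,-4],"rot": [0,0,0]}
    - {"grip": 0.78,"dp": [0.1,-39.1,-4],"rot": [0,0,0]}

```text
time: 10.7
ee_pos: [0.577, -0.105, 0.0471]
tool_rot: [-3.115, -0.403, -0.001]
ft_force: [-0.1, 0.4, -0.7]
grip_width: 0.0234
gripper_force: 39.3
```

Run:
```python
from h import *
import pickle
f=cam("wrist");pickle.dump(f,open("w7.pkl","wb"));g=cam("scene")
s=arm.read_state();print({k:np.round(s[k],4) for k in("ee_pos","tool_rot","ft_force","moment","grip_width","gripper_force")})
a=cv2.resize(f["image"][180:300,175:335],(400,300),interpolation=cv2.INTER_CUBIC)
b=cv2.resize(g["image"][125:215,160:280],(400,300),interpolation=cv2.INTER_CUBIC)
cv2.imwrite("pics/w7.png",np.hstack([a,b]))
h=[.577,-.1053,.048]
print((pix(f,h)-[175,180])*2.5,(pix(g,h)-[160,125])*400/120)
print((pix(g,s["ee_pos"]+[0,0,.0134])-[160,125])*400/120)
```

```text
{'ee_pos': array([ 0.5775, -0.1057,  0.0477]), 'tool_rot': array([3.1155e+00, 4.0160e-01, 2.8000e-03]), 'ft_force': array([ 0.5749,  0.5617, -0.3081]), 'moment': array([-0.016 , -0.0016,  0.0101]), 'grip_width': np.float64(0.0237), 'gripper_force': np.float64(39.3223)}
[199.13336373 109.41247865] [225.68513567 205.71980277]
[224.67480334 197.60754527]
```

View pics/w7.png

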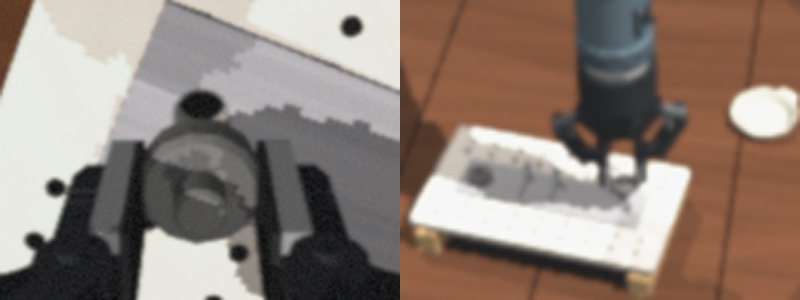

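The hole is at (202,105) in the left crop, against a prediction of (199,109), and it lines up with the rivet's column at 200. I'll lower gently by feel.

Call:
apply_moves:
  targets:
    - {"grip": 0.78,"dp": [-0.05,0,-0.4],"rot": [0,0,0]}
    - {"grip": 0.78,"dp": [-0.05,0,-0.8],"rot": [0,0,0]}
    - {"grip": 0.78,"dp": [-0.05,0,-1.1],"rot": [0,0,0]}
    - {"grip": 0.78,"dp": [-0.05,0,-1.4],"rot": [0,0,0]}
    - {"grip": 0.78,"dp": [-0.05,0,-1.6],"rot": [0,0,0]}
    - {"grip": 0.78,"dp": [-0.05,0,-1.6],"rot": [0,0,0]}
    - {"grip": 0.78,"dp": [-0.05,0,-1.6],"rot": [0,0,0]}

```text
time: 11.38
ee_pos: [0.5758, -0.1061, 0.0305]
tool_rot: [-3.116, -0.401, 0.001]
ft_force: [-0.2, -0.9, -0.3]
grip_width: 0.0233
gripper_force: 39.3
```

Call:
apply_moves:
  targets:
    - {"grip": 0.78,"dp": [0,0,-0.2],"rot": [0,0,0]}
    - {"grip": 0.78,"dp": [0,0,-0.4],"rot": [0,0,0]}
    - {"grip": 0.78,"dp": [0,0,-0.6],"rot": [0,0,0]}
    - {"grip": 0.78,"dp": [0,0,-0.6],"rot": [0,0,0]}
    - {"grip": 0.78,"dp": [0,0,-0.6],"rot": [0,0,0]}

```text
time: 11.8
ee_pos: [0.5759, -0.1061, 0.0246]
tool_rot: [-3.116, -0.401, 0.0]
ft_force: [-0.2, -1.5, -0.7]
grip_width: 0.0234
gripper_force: 39.3
```

Call:
apply_moves:
  targets:
    - {"grip": 0.78,"dp": [0,0,-0.2],"rot": [0,0,0]}
    - {"grip": 0.78,"dp": [0,0,-0.4],"rot": [0,0,0]}
    - {"grip": 0.78,"dp": [0,0,-0.6],"rot": [0,0,0]}
    - {"grip": 0.78,"dp": [0,0,-0.7],"rot": [0,0,0]}
    - {"grip": 0.78,"dp": [0,0,-0.7],"rot": [0,0,0]}
    - {"grip": 0.78,"dp": [0,0,-0.7],"rot": [0,0,0]}

```text
time: 12.3
ee_pos: [0.5759, -0.1062, 0.0176]
tool_rot: [-3.116, -0.401, 0.0]
ft_force: [0.3, 0.1, 0.2]
grip_width: 0.0231
gripper_force: 39.3
```

Call:
apply_moves:
  targets:
    - {"grip": 0.78,"dp": [0,0,-0.1],"rot": [0,0,0]}
    - {"grip": 0.78,"dp": [0,0,-0.2],"rot": [0,0,0]}
    - {"grip": 0.78,"dp": [0,0,-0.3],"rot": [0,0,0]}
    - {"grip": 0.78,"dp": [0,0,-0.4],"rot": [0,0,0]}
    - {"grip": 0.78,"dp": [0,0,-0.4],"rot": [0,0,0]}

```text
time: 12.72
ee_pos: [0.5761, -0.1062, 0.0139]
tool_rot: [3.116, 0.401, 0.0]
ft_force: [-0.3, 0.3, 1.5]
grip_width: 0.0234
gripper_force: 39.5
```

Call:
apply_moves:
  targets:
    - {"grip": 0.78,"dp": [0,0,-0.1],"rot": [0,0,0]}
    - {"grip": 0.78,"dp": [0,0,-0.2],"rot": [0,0,0]}
    - {"grip": 0.78,"dp": [0,0,-0.2],"rot": [0,0,0]}
    - {"grip": 0.78,"dp": [0,0,-0.2],"rot": [0,0,0]}

```text
time: 13.05
ee_pos: [0.5761, -0.1062, 0.0123]
tool_rot: [3.116, 0.4, -0.0]
ft_force: [-1.9, -0.1, 5.4]
grip_width: 0.0234
gripper_force: 39.9
```

Seated, with the strip pushing back at 5 N. Let go and rise.

Call:
apply_moves:
  targets:
    - {"grip": 0.68,"dp": [0,0,0.1],"rot": [0,0,0]}
    - {"grip": 0.6,"dp": [0,0,0.1],"rot": [0,0,0]}
    - {"grip": 0.5,"dp": [0,0,0.2],"rot": [0,0,0]}
    - {"grip": 0.45,"dp": [0,0,0.2],"rot": [0,0,0]}
    - {"grip": 0.45,"dp": [0,0,0.2],"rot": [0,0,0]}
    - {"grip": 0.45,"dp": [0,0,1],"rot": [0,0,0]}
    - {"grip": 0.45,"dp": [0,0,2.5],"rot": [0,0,0]}
    - {"grip": 0.45,"dp": [0,0,4.5],"rot": [0,0,0]}
    - {"grip": 0.45,"dp": [0,0,4.5],"rot": [0,0,0]}
    - {"grip": 1,"dp": [0,0,4.5],"rot": [0,0,0]}
    - {"grip": 1,"dp": [0,0,4.5],"rot": [0,0,0]}
    - {"grip": 1,"dp": [0,0,4.5],"rot": [0,0,0]}
    - {"grip": 1,"dp": [0,0,4.5],"rot": [0,0,0]}
    - {"grip": 1,"dp": [0,0,4.5],"rot": [0,0,0]}
    - {"grip": 1,"dp": [0,0,4.5],"rot": [0,0,0]}
  grip_force: 40

```text
time: 14.3
ee_pos: [0.5754, -0.1061, 0.0561]
tool_rot: [-3.115, -0.401, 0.002]
ft_force: [0.0, -0.9, 0.8]
grip_width: -0.0001
gripper_force: 0.0
```

Run:
```python
from h import *
import pickle
f=cam("wrist");pickle.dump(f,open("w8.pkl","wb"));g=cam("scene")
s=arm.read_state();print({k:np.round(s[k],4) for k in("ee_pos","tool_rot","ft_force","moment","grip_width","gripper_force")})
a=cv2.resize(f["image"][180:300,175:335],(400,300),interpolation=cv2.INTER_CUBIC)
b=cv2.resize(g["image"][125:215,160:280],(400,300),interpolation=cv2.INTER_CUBIC)
cv2.imwrite("pics/w8.png",np.hstack([a,b]))
for z in(.048,.057,.0655):
  h=[.577,-.1053,z];print((pix(f,h)-[175,180])*2.5,(pix(g,h)-[160,125])*400/120)
```

```text
{'ee_pos': array([ 0.5757, -0.1061,  0.0563]), 'tool_rot': array([-3.1156e+00, -4.0080e-01,  1.0000e-03]), 'ft_force': array([ 0.3064,  0.3239, -1.2236]), 'moment': array([ 0.0472,  0.0501, -0.0381]), 'grip_width': np.float64(-0.0002), 'gripper_force': np.float64(0.0)}
[196.58581049  89.73990114] [225.68513567 205.71980277]
[196.43279824 103.19361985] [225.33052261 199.96406699]
[196.2752733  117.04412122] [224.99226519 194.47380021]
```

View pics/w8.png

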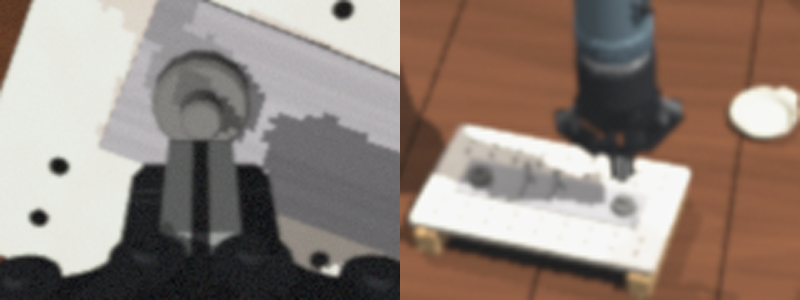

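The rivet sits seated and upright at the predicted spot, collar at (202,97) and pin at (203,117), with the shut fingers in line over it. I'm done viewing pictures; next I'll press by feel.

Call:
apply_moves:
  targets:
    - {"grip": 1,"dp": [0,0,-0.5],"rot": [0,0,0]}
    - {"grip": 1,"dp": [0,0,-1],"rot": [0,0,0]}
    - {"grip": 1,"dp": [0,0,-1.5],"rot": [0,0,0]}
    - {"grip": 1,"dp": [0,0,-1.7],"rot": [0,0,0]}
    - {"grip": 1,"dp": [0,0,-1.7],"rot": [0,0,0]}
    - {"grip": 1,"dp": [0,0,-1.7],"rot": [0,0,0]}

```text
time: 14.9
ee_pos: [0.5757, -0.106, 0.0394]
tool_rot: [-3.116, -0.401, 0.001]
ft_force: [0.4, -0.3, 0.2]
grip_width: -0.0002
gripper_force: 0.0
```

Call:
apply_moves:
  targets:
    - {"grip": 1,"dp": [0,0,-0.1],"rot": [0,0,0]}
    - {"grip": 1,"dp": [0,0,-0.2],"rot": [0,0,0]}
    - {"grip": 1,"dp": [0,0,-0.3],"rot": [0,0,0]}
    - {"grip": 1,"dp": [0,0,-0.4],"rot": [0,0,0]}
    - {"grip": 1,"dp": [0,0,-0.4],"rot": [0,0,0]}

```text
time: 15.32
ee_pos: [0.5759, -0.1062, 0.0356]
tool_rot: [-3.116, -0.401, 0.0]
ft_force: [0.3, -0.3, 0.4]
grip_width: -0.0002
gripper_force: 0.0
```

Call:
apply_moves:
  targets:
    - {"grip": 1,"dp": [0,0,-0.1],"rot": [0,0,0]}
    - {"grip": 1,"dp": [0,0,-0.2],"rot": [0,0,0]}
    - {"grip": 1,"dp": [0,0,-0.3],"rot": [0,0,0]}
    - {"grip": 1,"dp": [0,0,-0.4],"rot": [0,0,0]}
    - {"grip": 1,"dp": [0,0,-0.4],"rot": [0,0,0]}

```text
time: 15.73
ee_pos: [0.5758, -0.1061, 0.0315]
tool_rot: [-3.116, -0.401, 0.001]
ft_force: [0.5, -0.8, -0.3]
grip_width: 0.0003
gripper_force: 0.0
```

Call:
apply_moves:
  targets:
    - {"grip": 1,"dp": [0,0,-0.1],"rot": [0,0,0]}
    - {"grip": 1,"dp": [0,0,-0.2],"rot": [0,0,0]}
    - {"grip": 1,"dp": [0,0,-0.3],"rot": [0,0,0]}
    - {"grip": 1,"dp": [0,0,-0.4],"rot": [0,0,0]}
    - {"grip": 1,"dp": [0,0,-0.4],"rot": [0,0,0]}

```text
time: 16.15
ee_pos: [0.5762, -0.1062, 0.0283]
tool_rot: [3.116, 0.401, -0.0]
ft_force: [-1.8, 1.1, 4.7]
grip_width: 0.0003
gripper_force: 2.7
```

Contact at about 0.030.

Call:
apply_moves:
  targets:
    - {"grip": 1,"dp": [0,0,-0.1],"rot": [0,0,0]}
    - {"grip": 1,"dp": [0,0,-0.2],"rot": [0,0,0]}
    - {"grip": 1,"dp": [0,0,-0.3],"rot": [0,0,0]}
    - {"grip": 1,"dp": [0,0,-0.4],"rot": [0,0,0]}
    - {"grip": 1,"dp": [0,0,-0.4],"rot": [0,0,0]}

```text
time: 16.57
ee_pos: [0.5762, -0.1062, 0.0249]
tool_rot: [3.115, 0.401, -0.0]
ft_force: [-2.5, 0.8, 8.3]
grip_width: -0.0004
gripper_force: 3.9
```

Call:
apply_moves:
  targets:
    - {"grip": 1,"dp": [0,0,-0.1],"rot": [0,0,0]}
    - {"grip": 1,"dp": [0,0,-0.2],"rot": [0,0,0]}
    - {"grip": 1,"dp": [0,0,-0.3],"rot": [0,0,0]}
    - {"grip": 1,"dp": [0,0,-0.4],"rot": [0,0,0]}
    - {"grip": 1,"dp": [0,0,-0.4],"rot": [0,0,0]}

```text
time: 16.98
ee_pos: [0.5762, -0.1062, 0.0209]
tool_rot: [3.115, 0.401, -0.0]
ft_force: [-2.4, -0.5, 7.9]
grip_width: 0.0002
gripper_force: 3.9
```

The force has levelled at 8 N, so the pin is moving in.

Call:
apply_moves:
  targets:
    - {"grip": 1,"dp": [0,0,-0.1],"rot": [0,0,0]}
    - {"grip": 1,"dp": [0,0,-0.2],"rot": [0,0,0]}
    - {"grip": 1,"dp": [0,0,-0.3],"rot": [0,0,0]}
    - {"grip": 1,"dp": [0,0,-0.3],"rot": [0,0,0]}

```text
time: 17.32
ee_pos: [0.5763, -0.1062, 0.0183]
tool_rot: [3.115, 0.4, -0.0]
ft_force: [-4.4, 0.6, 10.2]
grip_width: -0.0
gripper_force: 5.2
```

Call:
apply_moves:
  targets:
    - {"grip": 1,"dp": [0,0,-0.1],"rot": [0,0,0]}
    - {"grip": 1,"dp": [0,0,-0.2],"rot": [0,0,0]}
    - {"grip": 1,"dp": [0,0,-0.2],"rot": [0,0,0]}
    - {"grip": 1,"dp": [0,0,-0.2],"rot": [0,0,0]}

```text
time: 17.65
ee_pos: [0.5763, -0.1062, 0.017]
tool_rot: [3.115, 0.4, -0.001]
ft_force: [-4.2, -0.5, 13.6]
grip_width: 0.0002
gripper_force: 6.7
```

Call:
apply_moves:
  targets:
    - {"grip": 1,"dp": [0,0,-0.1],"rot": [0,0,0]}
    - {"grip": 1,"dp": [0,0,-0.1],"rot": [0,0,0]}
    - {"grip": 1,"dp": [0,0,-0.1],"rot": [0,0,0]}

```text
time: 17.9
ee_pos: [0.5763, -0.1062, 0.0163]
tool_rot: [3.115, 0.4, -0.001]
ft_force: [-6.1, 0.7, 16.1]
grip_width: 0.0002
gripper_force: 7.5
```

Call:
apply_moves:
  targets:
    - {"grip": 1,"dp": [0,0,0.2],"rot": [0,0,0]}
    - {"grip": 1,"dp": [0,0,0.5],"rot": [0,0,0]}
    - {"grip": 1,"dp": [0,0,1],"rot": [0,0,0]}
    - {"grip": 1,"dp": [0,0,2],"rot": [0,0,0]}
    - {"grip": 1,"dp": [0,0,4],"rot": [0,0,0]}
    - {"grip": 1,"dp": [0,0,8],"rot": [0,0,0]}
    - {"grip": 1,"dp": [0,0,10],"rot": [0,0,0]}
    - {"grip": 1,"dp": [0,0,10],"rot": [0,0,0]}
    - {"grip": 1,"dp": [0,0,10],"rot": [0,0,0]}
    - {"grip": 1,"dp": [0,0,10],"rot": [0,0,0]}
    - {"grip": 1,"dp": [0,0,10],"rot": [0,0,0]}
    - {"grip": 1,"dp": [0,0,10],"rot": [0,0,0]}

```text
time: 18.9
ee_pos: [0.5744, -0.106, 0.1119]
tool_rot: [-3.115, -0.401, 0.005]
ft_force: [0.6, -0.3, 0.1]
grip_width: -0.0002
gripper_force: 0.0
```

Run:
```python
from h import *
f=cam("wrist");h=cv2.cvtColor(f["image"],cv2.COLOR_BGR2GRAY)
s=arm.read_state();print(s["time"],s["ee_pos"],s["ft_force"])
u,v=pix(f,[.577,-.1053,.055]);print(u,v)
for r in h[int(v)-20:int(v)+22:2,int(u)-22:int(u)+24:2]:print(*["%3d"%x for x in r])
```

```text
18.95 [ 0.57464415 -0.10598836  0.11205509] [ 0.3079387  -0.68642118 -0.22049524]
254.3696263299308 191.94242569242203
232 230 214 185 180 179 181 179 175 160 160 170 170 157 172 178 177 177 176 181 182 186 186
233 228 195 179 178 177 165 156 153 153 152 155 154 155 174 178 177 176 179 175 177 177 181
232 222 186 179 178 176 155 149 152 150 144 143 147 146 152 168 173 176 177 176 177 178 179
233 218 186 183 167 163 147 150 142 122  89  81  86  85  91 128 151 171 179 176 175 175 176
231 196 186 184 165 157 151 126  92  86 103 105 100  93  89  75  97 153 176 179 180 179 176
228 194 184 181 157 157 129 101 112 117 119 124 126 118 114 100  77  64 111 163 183 181 181
214 183 181 176 155 136 106 118 127 127 130 127 132 131 129 127 107  91  83 145 175 182 180
200 185 185 165 150 113 117 129 128 131 131 128 130 132 131 131 127 111  85  95 160 180 181
187 185 185 165 149 124 126 130 131 130 130 129 129 128 132 131 130 128  96  79 117 162 180
185 181 183 179 153 127 130 130 130 130 129 129 123 121 125 131 129 131 115  91 103 147 174
180 181 183 181 143 123 130 130 131 127 130 129 130 128 121 1
[... 250 characters left out ...]
 127 129 130 127 130 121 130 130 130 126  99 110 157 187
179 179 183 182 175 135 126 130 130 130 130 125 119 118 132 133 132 129 110 103 110 166 187
184 184 181 179 180 157 127 127 128 132 129 130 133 131 132 133 133 124 101 110 126 181 185
186 186 187 188 183 176 154 129 128 130 131 128 129 133 130 132 123 101 104 154 177 184 188
178 181 184 187 186 185 184 158 125 127 131 126 126 130 126 116  98 119 128 177 183 187 184
178 178 179 181 183 185 187 185 177 160 142 127 124 127 112 117 142 163 172 177 180 183 187
181 182 182 179 179 179 179 185 185 184 183 177 175 180 171 168 183 181 181 178 180 179 180
196 187 184 182 180 178 177 179 181 183 186 187 185 187 183 181 181 176 181 183 182 181 181
```

The collar is a round disc in place, and the pin is flush with no shadow. Handing in.

```bash
python3 -c "
from bench import arm
print(arm.job_done())"
```

```text
the job is handed in; nothing more can be done
None
```

The slim rivet is seated in the plate's empty hole and its pin pressed flush (highest force read 16 N), the arm is clear, and the job was handed in at about 19 s with no verdict returned; I viewed 12 pictures, two over the limit of 10.

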